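Close the punch chest

ROBOT

A 7-joint arm with a two-finger parallel gripper is mounted at the origin on the work surface. World frame = base frame: x ahead of the robot, y to its left, z up, the work surface at z = 0. Lengths are in m, angles in rad, forces in N, time in s.
With the tool pointing down it reaches from about 0.4 to 0.9 m from the base axis. Payload 5.5 kg.
Tool frame: the origin (TCP) lies at the very end of the fingers, on their centre line; the grasp point (between the pads) lies 19 mm behind it (bot.grip_depth is the distance from the TCP to the grasp point, in m); z points along the fingers, x is the direction in which the jaws open and shut, and the axes are right-handed (so a half turn about z gives the same grasp; the last joint's range is limited). The gripper opens to 85 mm and grips with 20 to 120 N. Pads are 22 mm wide; open, the fingers measure 114 mm over their backs; the gripper's body (76 mm by 85 mm) begins 54 mm behind the grasp point. The pads swing forward as they close: fully open they stand 13 mm farther back than shut.
Start: joints at [-0.883, 0.501, -0.427, 1.55, 0.221, 1.138, -0.21], TCP at [0.268, 0.592, 0.194] pointing down, gripper open.
Joint ranges: [-2.88, 2.88], [-0.31, 2.03], [-1.54, 1.56], [0.2, 2.42], [-1.41, 4.55], [0.19, 2.02], [-2.57, 2.57]. Speed limits (rad/s): [2.57, 2.57, 3.14, 3.14, 3.14, 3.14, 3.14].

INTERFACE

Orientations are given as a unit quaternion [w, x, y, z].
In Python, from workcell import bot gives the robot as it stands.
- The arm moves only by the tool arm_command, never from a script. Its argument "commands" is one flat list of numbers, 6 for each row, row after row: the shift along the tool's x, y, z in mm, then the turn, a rotation vector about the tool's x, y, z in degrees. In form: [x, y, z, ax, ay, az, x, y, z, ax, ay, az, ...]. A call has 1 to 8 rows; each row shifts and turns the commanded pose from where the row before left it, along the tool's axes as they then stand; what a row does not reach is not made up. A row lasts 1/8 s, in which the tool goes at most 62.5 mm and 10.7 degrees, less where a joint would pass 70% of its speed; a pose out of reach is approached as far as the arm can. A call is refused whole if a number of a shift passes 62.5 or a number of a turn 10.7, either way. A call with a gripper value outside its range is refused whole. "fingers" is the closure, from 0 (fully open) to 1 (shut), set as the call begins (left out, the last holds). The fingers move at their own pace and stop on an object; "grip_force" is the grip in N (left out, the last holds). Time passes only in rows, so rows that do not move let the fingers close. It gives the time, the measured TCP pose, the force and the opening at its end, in the units of the state.
- bot.get_state(): the state, without advancing time (a new reading comes with each control period).
- bot.get_image(name): name is "scene" or "top"; returns a dict with "img" (420x560x3 uint8, blue, green, red), "intrinsics" (3x3 intrinsics, pixels), "k1" (the pictures are not rectified: a ray, as slopes to the right and down, at radius r is drawn at 1 + k1 r^2 times it, then the intrinsics apply), "xyz" and "attitude" of the camera in the world. Camera axes: x right, y down, z forward; pixel columns grow to the right and rows downward; lengths in m; the calibration is good to about 2 mm. A picture is of the moment at which its call begins. There is no depth.
- bot.job_done(): hands the job in, once; it reports no verdict.
The state is a dict: "t": time; "joint_positions": joint angles; "dq": joint speeds; "joint_efforts": joint torques, N m; "tool_pos": TCP position; "tcp_rot": TCP orientation; "force": force on the tool from outside, world axes, zero at the start; "moment": the same for the moment, N m; "gripper_width": finger opening in m.
Only numpy, scipy, OpenCV 4.12 (cv2) and the standard library are available. Lean on these libraries where they do the work, as an engineer would, in place of code of your own. Each camera call takes 0.05 s, during which the arm holds its last target.

TASK

Close up the blue punch chest by pushing with closed fingertips: first push both drawers fully home, one after the other, while the lid is still up, and only then push the lid gently all the way down, because its front lip covers the drawers. Do not slam the lid, pick nothing up, and leave the tools lying around and inside the chest where they are.

Things in the scene. Friction and masses are not known exactly. Their poses are not given: they have to be found in the camera images.
- chest: blue metal tool chest fixed to the bench, 160 deep (its x), 320 wide (its y), 85 high to the rim without lid. Origin: centre of its underside, on the bench. Its front, with the drawers, faces its own -x (roughly to the robot); its z is up. Behind the front rim, above the drawers, lies an open tray (floor 70 above the bench) that the lid covers
- drawer_left (a joint): the drawer on the chest's +y side, in m: 0 = shut, front flush with the chest's front face; grows as the drawer comes out along the chest's -x, at most 0.09. Runs with about 1.5 N of friction and stays where it is left
- drawer_right (a joint): the drawer on the chest's -y side, same meaning and behaviour
- drawer_left_knob (a point): centre of the outer face of the left drawer's brass knob (22 dia, stands 20 out from the middle of the drawer front, 36 above the bench). The grey drawer front is 139 wide and spans 12 to 66 above the bench. Moves with the drawer; when shut it lies at (-100, 77.5, 36) in the chest's frame
- drawer_right_knob (a point): the same for the right drawer; when shut it lies at (-100, -77.5, 36) in the chest's frame
- lid (a joint): hinged lid, in rad: 0 = shut, lying flat on the rim; grows as its front edge rises; at most 1.35. A stiff hinge: it stays at any angle and must be pushed all the way down (about 1 to 3 N at its edge)
- lid_edge (a point): middle of the lid's free front edge, on its outer (upper when shut) face. The lid is a blue plate 6 thick, 322 wide, reaching 166 from the hinge axis to this edge, with a copper-coloured inlay; its outer face lies 6 beyond the hinge axis plane. A thin lip along the free edge reaches 22 beyond the plate's inner face. When open, the outer face looks away from the robot and up
- chest_hinge (a point): middle of the lid's hinge axis, at the chest's back upper edge, (80, 0, 85) in the chest's frame; the axis runs along the chest's y
- hammer: chasing hammer lying on the bench left of and in front of the chest, 250 long along its x, 26 high, head (110 across) towards +x; origin on its underside near the middle. Leave alone
- punch_pot: terracotta pot with metal punches standing in it, 80 dia, about 130 high over all, beside the chest; origin centre of its underside. Leave alone
- pitch_bowl: dark iron bowl on a rubber ring, 120 dia, 58 high, beside the chest; origin centre of its underside. Leave alone
- chisel: small black chisel lying on the bench to the right, 130 long, 11 high; origin on its underside near the middle. Leave alone
- tray_punch: steel punch, 105 long along its y, 12 thick, lying in the chest's tray below the rim; origin on its underside. Leave alone: the lid closes over it

How it is judged:
On the way, in this order (a step that is already met when the one before it is completed fails the run):
1. both drawers are fully home while the lid is still up (value of joint each of drawer_left, drawer_right below 0.004 m and value of joint lid above 0.5 rad), for 0.2 s.
2. the lid is fully down, the drawers still home (value of joint each of drawer_left, drawer_right below 0.004 m and value of joint lid below 0.035 rad), for 0.2 s.
At the end, for the whole second after the job is handed in: both drawers are within 4 mm of shut, the lid is within 0.035 rad (6 mm at its edge) of shut, and every tool rests within 20 mm of where it started (all of step 2 and distance of each of hammer, punch_pot, pitch_bowl, chisel, tray_punch from where it was at the start of the episode below 0.02 m and linear speed of each of hammer, punch_pot, pitch_bowl, chisel, tray_punch below 0.02 m/s); the robot touches nothing.
It fails at once if the lid comes below 0.5 rad while a drawer is more than 6 mm open (value of joint lid below 0.5 rad and value of joint any of drawer_left, drawer_right above 0.006 m).
It fails at once if the lid is slammed (closing faster than 3 rad/s) (velocity of joint lid below -3 rad/s).
It fails at once if a tool is picked up or pushed more than 25 mm away (distance of any of hammer, punch_pot, pitch_bowl, chisel, tray_punch from where it was at the start of the episode above 0.025 m).
It also fails if it takes over 50 s, if anything falls off the work surface, if the arm or the gripper's body presses on something with over 40 N, if the wrist force passes 120 N, or if a joint passes its speed limit or range.

## Working session

There is one attempt and no reset: what is moved stays moved. The work goes in short steps, Python scripts to look and compute and a tool call to move; the robot and the scene stay as the last step left them, time stands still between calls to the robot, and variables do not carry over. Pictures are saved under pics/ and viewed, and the job is handed in when it is done.

Besides the shell and the picture viewer there is one more tool, called after ">>>" as name(argument=value, ...) on one line, values as JSON. arm_command: Moves the arm, as the interface text tells. Its arguments: {"type":"object","properties":{"commands":{"type":"array"},"fingers":{"type":"number"},"grip_force":{"type":"number"}},"required":["commands"]}

```bash
mkdir -p pics; ls; python3 - <<'E'
from workcell import bot
import cv2
for n in("scene","top"):
    d=bot.get_image(n); cv2.imwrite(f"pics/{n}0.png",d["img"]); print(n,d["intrinsics"],d["k1"],d["xyz"],d["attitude"])
print(bot.get_state())
E
```

```text
pics
scene [[494.32482623   0.         277.66315828]
 [  0.         494.32482623 204.53240732]
 [  0.           0.           1.        ]] 0.03078810237177898 [ 0.86387845 -0.54681012  1.37500554] [-0.21660666  0.93373684  0.27650042 -0.069026  ]
top [[546.51183016   0.         273.73165959]
 [  0.         546.51183016 210.31271691]
 [  0.           0.           1.        ]] -0.19264679704409093 [ 0.29059681 -0.01387674  1.38406062] [-0.06331223  0.70605779 -0.70289393  0.05843017]
{'t': 0.1, 'joint_positions': array([-0.8827836 ,  0.5017826 , -0.42677423,  1.55133671,  0.22082557,
        1.13830872, -0.21028561]), 'dq': array([ 0.00236678, -0.00250905, -0.00086163, -0.00286586,  0.00172052,
       -0.00010286,  0.00105027]), 'joint_efforts': array([-1.03934071e-02, -5.70818424e+01, -5.83857402e+00, -2.81752127e+01,
        1.03669640e-02,  5.64821006e-03, -3.09758354e-05]), 'tool_pos': array([0.26767333, 0.59156738, 0.19254596]), 'tcp_rot': array([ 4.69989880e-04,  8.40270874e-01,  5.42166087e-01, -7.55741604e-04]), 'force': array([-0.40481716, -0.55733242, -0.5059281 ]), 'moment': array([0.00934684, 0.059018  , 0.00370211]), 'gripper_width': 0.08524166814011715}
```

View pics/scene0.png

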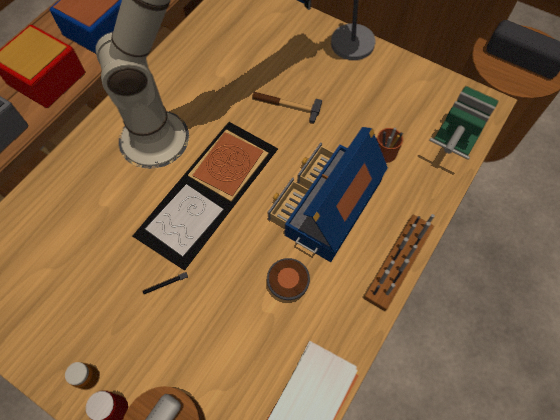

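View pics/top0.png

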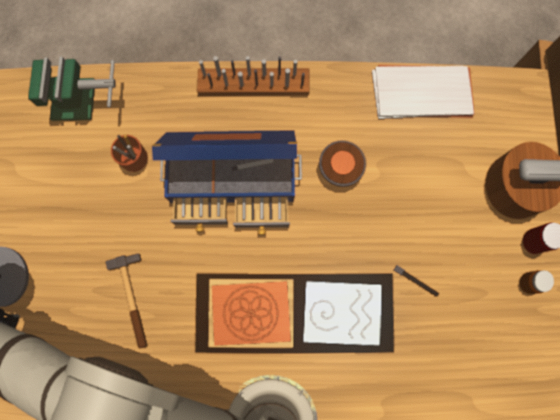

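Both views show the chest clearly, drawers open and lid up (top view: chest at about x 155–300, y 130–235 px). I'll zoom in to pick corners.

```bash
cat > h.py <<'E'
import numpy as np,cv2
from scipy.spatial.transform import Rotation as R
def cam(d):
    q=np.array(d["attitude"]); return d["intrinsics"],d["k1"],np.array(d["xyz"]),R.from_quat(q[[1,2,3,0]]).as_matrix()
def proj(d,P):
    K,k,c,M=cam(d); p=(np.atleast_2d(P)-c)@M; s=p[:,:2]/p[:,2:]; r2=(s**2).sum(1,keepdims=True); s=s*(1+k*r2)
    return s*[K[0,0],K[1,1]]+[K[0,2],K[1,2]]
def back(d,uv,z):
    K,k,c,M=cam(d); u=np.atleast_2d(np.float64(uv))
    s=cv2.undistortPoints(u[:,None],K,np.array([k,0,0,0.]))[:,0]
    r=np.c_[s,np.ones(len(s))]@M.T
    return c+r*((z-c[2])/r[:,2:])
E
python3 - <<'E'
import cv2
a=cv2.imread('pics/top0.png')[115:250,140:320]; cv2.imwrite('pics/tz.png',cv2.resize(a,None,fx=4.4,fy=4.4,interpolation=cv2.INTER_CUBIC))
a=cv2.imread('pics/scene0.png')[120:265,260:395]; cv2.imwrite('pics/sz.png',cv2.resize(a,None,fx=4,fy=4,interpolation=cv2.INTER_CUBIC))
E
```

```text
(no output)
```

View pics/tz.png

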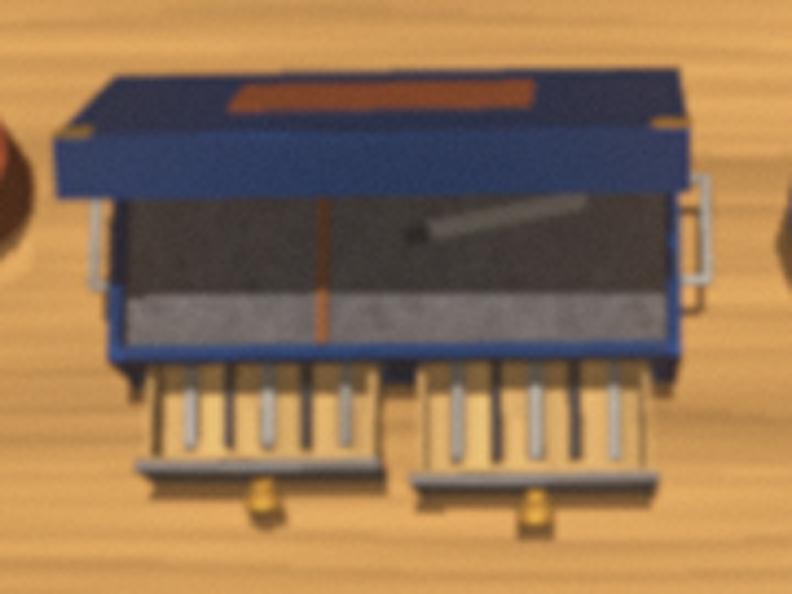

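View pics/sz.png

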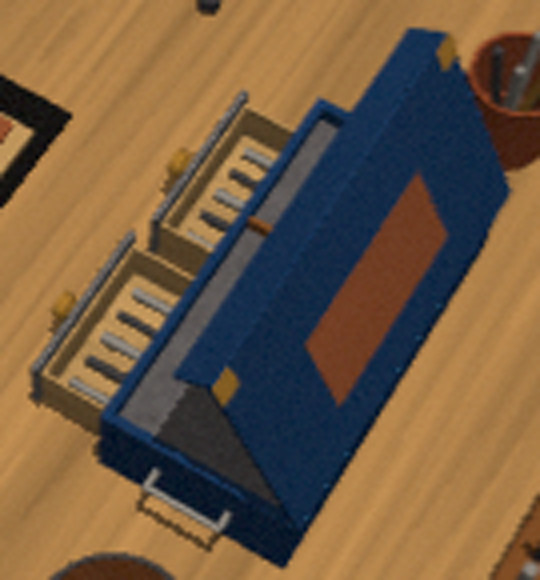

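```bash
cat >> h.py <<'E'
def chest(p):  # x,y,yaw
    c,s=np.cos(p[2]),np.sin(p[2]); return lambda q:(np.atleast_2d(q)@np.array([[c,s,0],[-s,c,0],[0,0,1]]))+[p[0],p[1],0]
def model(p,dl,dr,th):
    T=chest(p); P={}
    P['rim']=T([[-.08,.16,.085],[-.08,-.16,.085]])
    P['dl']=T([[-.08-dl,.147,.066],[-.08-dl,.008,.066]]); P['dr']=T([[-.08-dr,-.008,.066],[-.08-dr,-.147,.066]])
    P['kl']=T([[-.1-dl,.0775,.036]]);P['kr']=T([[-.1-dr,-.0775,.036]])
    f=lambda u,w,y:[.08-u*np.cos(th)+w*np.sin(th),y,.085+u*np.sin(th)+w*np.cos(th)]
    P['lid']=T([f(.166,.006,.161),f(.166,.006,-.161)]); P['lip']=T([f(.166,-.022,.161),f(.166,-.022,-.161)])
    P['hin']=T([f(0,.006,.161),f(0,.006,-.161)])
    return P
E
cat > fit.py <<'E'
from h import *
from workcell import bot
from scipy.optimize import least_squares
t=bot.get_image('top');s=bot.get_image('scene')
tz=lambda *a:np.array(a)/4.4+[140,115]
sz=lambda *a:np.array(a)/4.+[260,120]
O=[(t,'rim',tz([108,360],[682,356])),(t,'dl',tz([136,468],[382,468])),(t,'dr',tz([412,482],[657,482])),(t,'lid',tz([54,140],[690,129])),(t,'lip',tz([58,197],[690,190])),
(s,'rim',sz([322,98],[103,415])),(s,'dl',sz([244,94],[152,244])),(s,'dr',sz([132,234],[35,375]))]
def res(x):
    P=model(x[:3],*x[3:]); return np.concatenate([(proj(d,P[k])-o).ravel() for d,k,o in O])
r=least_squares(res,[.75,0,0,.05,.05,1.],loss='soft_l1')
print(r.x.round(4)); print(res(r.x).reshape(-1,2).round(1).tolist())
P=model(r.x[:3],*r.x[3:])
for k in P: print(k,P[k].round(3).tolist())
for n,d in(('t',t),('s',s)):
    im=cv2.resize(d['img'],None,fx=1.4,fy=1.4)
    for k in P:
        for a in proj(d,P[k]): cv2.circle(im,tuple(int(v) for v in (a+.5)*1.4),2,(0,255,0),-1)
    cv2.imwrite(f'pics/fit_{n}.png',im)
print(back(t,[[127,155],[343,163],[124,262],[143,345],[397,268],[436,294]],.0).round(3).tolist())
E
python3 fit.py
```

```text
[0.6335 0.1041 0.0154 0.0589 0.0674 1.0393]
[[0.1, -0.7], [0.6, -1.5], [-0.1, -0.4], [0.2, -0.9], [-0.1, -0.7], [1.1, -1.4], [-0.3, 0.5], [0.7, 0.6], [-0.1, -0.3], [0.7, -0.9], [-0.8, -1.7], [-0.6, -0.9], [-0.3, -2.7], [-0.2, -7.6], [-0.3, -2.5], [-0.8, -2.8]]
rim [[0.551, 0.263, 0.085], [0.556, -0.057, 0.085]]
dl [[0.492, 0.249, 0.066], [0.495, 0.11, 0.066]]
dr [[0.486, 0.094, 0.066], [0.488, -0.045, 0.066]]
kl [[0.473, 0.179, 0.036]]
kr [[0.467, 0.024, 0.036]]
lid [[0.632, 0.265, 0.231], [0.637, -0.057, 0.231]]
lip [[0.608, 0.265, 0.217], [0.613, -0.057, 0.217]]
hin [[0.716, 0.266, 0.088], [0.721, -0.056, 0.088]]
[[0.68, 0.388, 0.0], [0.658, -0.185, 0.0], [0.395, 0.381, 0.0], [0.185, 0.325, 0.0], [0.383, -0.319, 0.0], [0.316, -0.419, 0.0]]
```

View pics/fit_s.png

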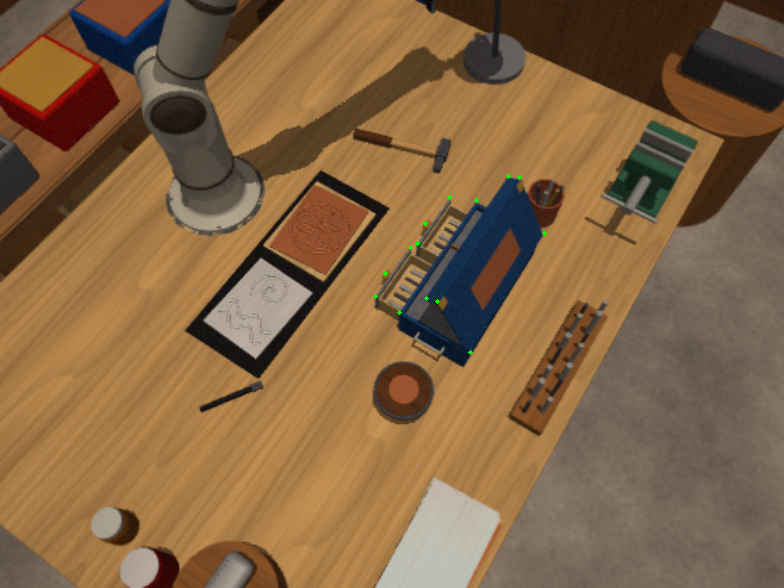

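View pics/fit_t.png

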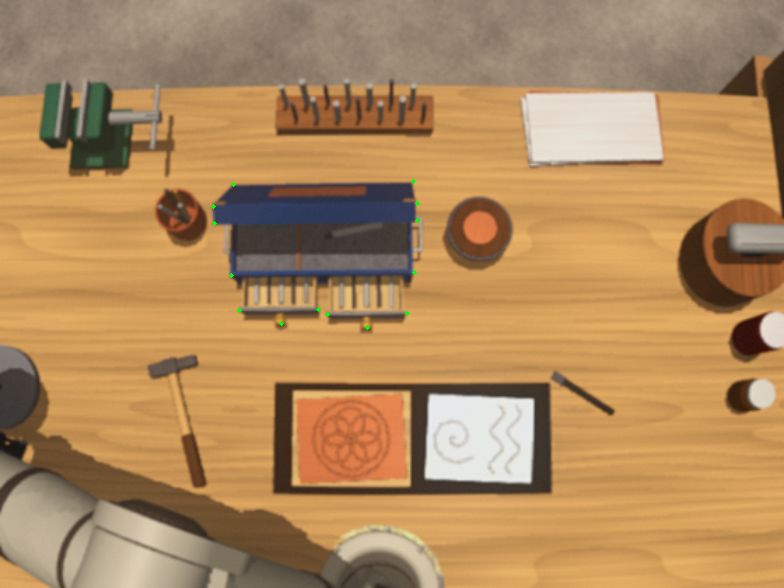

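The model overlay matches the chest, the knobs and the lid within a few pixels. Lid is at about 1.04 rad and the drawers are 59 and 67 mm out. First I'll close the fingers and square the jaws to the chest front.

>>> arm_command(commands=[0, 0, 0, 0, 0, -8.4, 0, 0, 0, 0, 0, -8.4, 0, 0, 0, 0, 0, -8.4, 0, 0, 0, 0, 0, 0, 0, 0, 0, 0, 0, 0], fingers=1, grip_force=40)

```text
t: 0.82
tool_pos: [0.2679, 0.5921, 0.1934]
tcp_rot: [0.0, 0.703, 0.711, -0.0]
force: [-0.2, -0.4, -0.7]
gripper_width: 0.0002
```

>>> arm_command(commands=[-55, 0, 0, 0, 0, 0, -55, 0, 0, 0, 0, 0, -55, 25, 0, 0, 0, 0, -55, 30, 0, 0, 0, 0, -55, 30, 0, 0, 0, 0, -55, 30, 0, 0, 0, 0, -55, 25, 0, 0, 0, 0, -28, 22, 0, 0, 0, 0])

```text
t: 1.82
tool_pos: [0.4369, 0.1786, 0.1938]
tcp_rot: [0.001, 0.704, 0.71, -0.0]
force: [1.0, 0.6, -0.3]
gripper_width: 0.0003
```

>>> arm_command(commands=[0, 0, 0, 0, 0, 0])

```text
t: 1.95
tool_pos: [0.4377, 0.1791, 0.1937]
tcp_rot: [0.001, 0.705, 0.71, 0.0]
force: [0.5, 0.5, -0.4]
gripper_width: 0.0002
```

>>> arm_command(commands=[0, -12, 20, 0, 0, 0, 0, 0, 40, 0, 0, 0, 0, 0, 40, 0, 0, 0, 0, 0, 35, 0, 0, 0, 0, 0, 20, 0, 0, 0, 0, 0, 6, 0, 0, 0, 0, 0, 0, 0, 0, 0])

```text
t: 2.82
tool_pos: [0.4236, 0.1828, 0.0327]
tcp_rot: [-0.0, 0.702, 0.713, 0.0]
force: [-0.6, 0.2, 0.1]
gripper_width: -0.0
```

```bash
python3 - <<'E'
from workcell import bot
import cv2,numpy as np
a=bot.get_image('top')['img'][115:270,140:330];b=bot.get_image('scene')['img'][110:265,220:410]
cv2.imwrite('pics/c1.png',cv2.resize(np.hstack([a,b]),None,fx=2.1,fy=2.1))
E
```

```text
(no output)
```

View pics/c1.png

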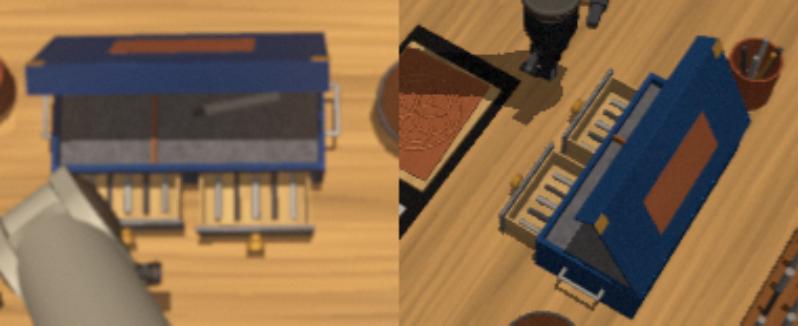

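Fingertips stand right in front of the left knob (scene crop ~(540,65) against the knob at (577,105)). Pushing.

>>> arm_command(commands=[-4, 15, 0, 0, 0, 0, 0, 15, 0, 0, 0, 0, 0, 12, 0, 0, 0, 0, 0, 12, 0, 0, 0, 0, 0, 12, 0, 0, 0, 0, 0, 10, 0, 0, 0, 0, 0, 8, 0, 0, 0, 0, 0, 5, 0, 0, 0, 0])

```text
t: 3.92
tool_pos: [0.5133, 0.1793, 0.0324]
tcp_rot: [-0.0, 0.702, 0.712, -0.0]
force: [0.3, 0.4, -0.1]
gripper_width: 0.0003
```

>>> arm_command(commands=[0, 3, 0, 0, 0, 0, 0, 3, 0, 0, 0, 0, 0, 2, 0, 0, 0, 0, 0, 2, 0, 0, 0, 0])

```text
t: 4.42
tool_pos: [0.5229, 0.1795, 0.0325]
tcp_rot: [-0.0, 0.702, 0.712, -0.0]
force: [1.0, 0.2, -0.2]
gripper_width: 0.0001
```

```bash
cat > look.py <<'E'
import sys
from workcell import bot
import cv2,numpy as np
a=bot.get_image('top')['img'][115:270,140:330];b=bot.get_image('scene')['img'][110:265,220:410]
cv2.imwrite(f'pics/{sys.argv[1]}.png',cv2.resize(np.hstack([a,b]),None,fx=2.1,fy=2.1))
s=bot.get_state();print(s['t'],s['tool_pos'],s['force'])
E
python3 look.py c2
```

```text
4.525 [0.52304047 0.17941109 0.03250386] [ 0.29036716  0.53433577 -0.00941398]
```

View pics/c2.png

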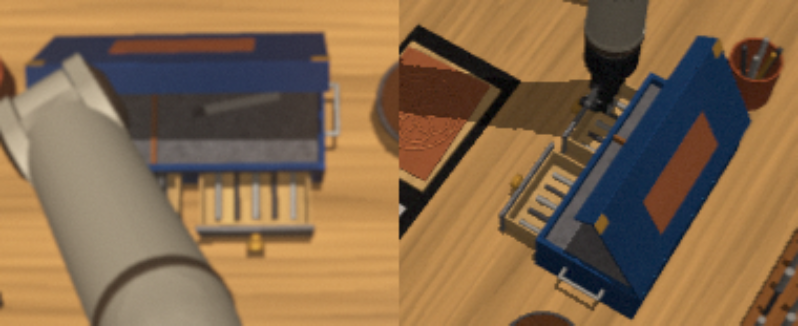

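```bash
python3 - <<'E'
from h import *
from workcell import bot
d=bot.get_image('scene'); s=bot.get_state()
print(proj(d,s['tool_pos']), s['force'])
im=d['img'].copy()
c=cv2.resize(im[110:240,270:400],None,fx=4.5,fy=4.5,interpolation=cv2.INTER_CUBIC)
c2=c.copy()
for q in model([.6335,.1041,.0154],.0,.0674,1.04).values():
    for a in proj(d,q): cv2.circle(c2,tuple(int(v) for v in (a+.5-[270,110])*4.5),3,(0,255,0),-1)
a=proj(d,s['tool_pos'])[0]; cv2.circle(c2,tuple(int(v) for v in (a+.5-[270,110])*4.5),4,(0,0,255),-1)
cv2.imwrite('pics/c3.png',c2)
E
```

```text
[[316.91412458 166.79979886]] [0.3276638  0.73566045 0.72772745]
```

View pics/c3.png

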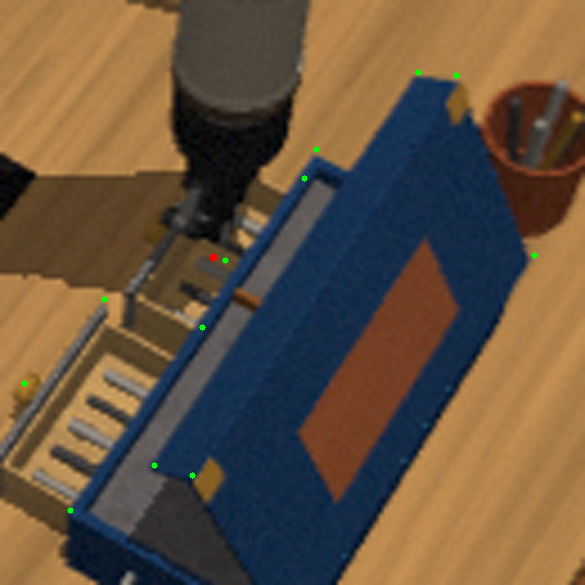

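```bash
python3 - <<'E'
from h import *
from workcell import bot
d=bot.get_image('scene');s=bot.get_state()
print(proj(d,[[.4236,.1828,.0327],[.4236,.1828,.07],[.4236,.1828,.1]]))
print(proj(d,[[.523,.1794,.0327],[.523,.1794,.07],[.523,.1794,.1]]))
c=cv2.imread('pics/c1.png')[50:120,480:620];cv2.imwrite('pics/c4.png',cv2.resize(c,None,fx=5,fy=5))
c=d['img'][130:190,280:340];cv2.imwrite('pics/c5.png',np.clip(cv2.resize(c,None,fx=9,fy=9,interpolation=cv2.INTER_CUBIC)*1.8,0,255).astype('uint8'))
print(s['joint_positions'])
E
```

```text
[[290.81733154 151.4774849 ]
 [290.99419743 145.04641213]
 [291.14222851 139.66720008]]
[[316.93278157 166.78946226]
 [317.68854477 160.58772759]
 [318.32133736 155.39722344]]
[-0.1451906   0.52891665 -0.29390733  1.91764993  0.22181178  0.72627699
  1.01803993]
```

View pics/c4.png

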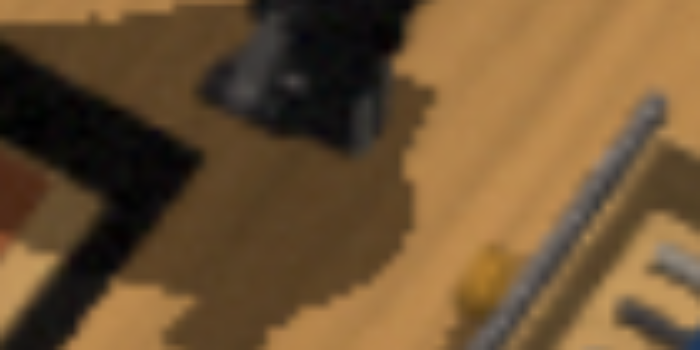

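View pics/c5.png

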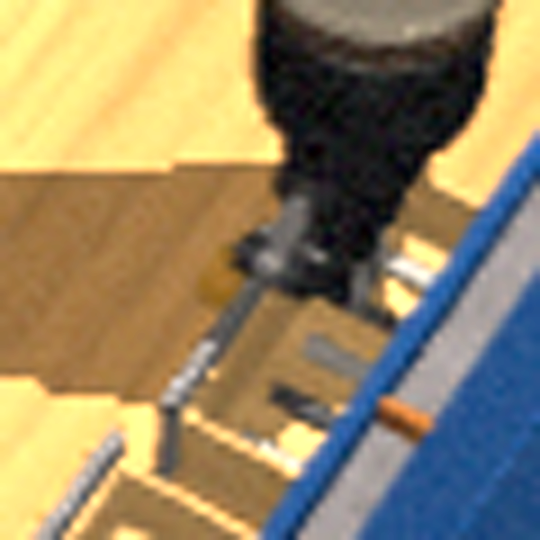

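The picture shows the left drawer unmoved and the fingertips apparently above its front, with almost no force, so the tip must sit higher than the reported z suggests. I'll lift, back off and check the true tip height by lowering gently.

>>> arm_command(commands=[0, 0, 30, 0, 0, 0])

```text
t: 4.75
tool_pos: [0.5254, 0.1804, 0.0043]
tcp_rot: [0.001, 0.702, 0.712, 0.002]
force: [0.9, -0.5, -0.2]
gripper_width: -0.0
```

That row went down instead of up (tool z points down), a sign slip of mine. The force stayed near zero. I'm looking before lifting.

```bash
python3 - <<'E'
from h import *
from workcell import bot
d=bot.get_image('scene');s=bot.get_state()
c=d['img'][130:190,280:340];cv2.imwrite('pics/c6.png',np.clip(cv2.resize(c,None,fx=9,fy=9,interpolation=cv2.INTER_CUBIC)*1.8,0,255).astype('uint8'))
print(s['tool_pos'],s['force'],proj(d,s['tool_pos']))
t=bot.get_image('top');cv2.imwrite('pics/c7.png',cv2.resize(t['img'][100:280,120:330],None,fx=3,fy=3))
E
```

```text
[ 5.21352431e-01  1.78832649e-01 -5.11388004e-04] [-0.80091953 -0.2024375  -2.46482423] [[315.75460264 171.9775773 ]]
```

View pics/c6.png

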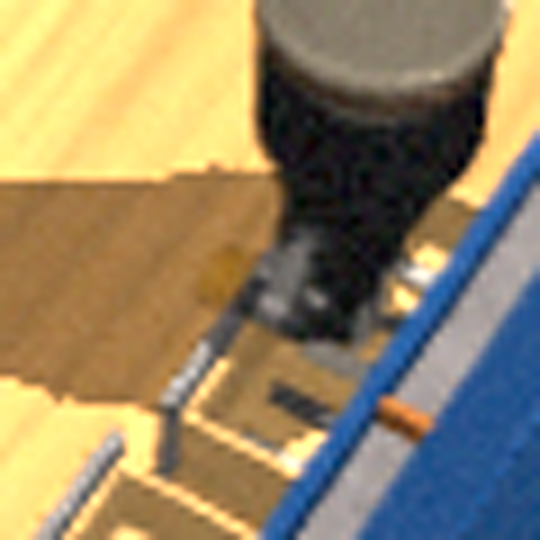

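View pics/c7.png

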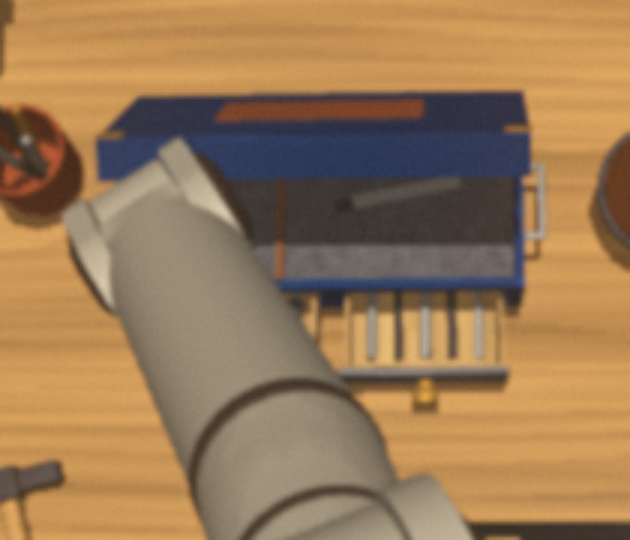

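Tip is inside the drawer, just touching something (−2.5 N) at a reported z≈0. Now lifting.

>>> arm_command(commands=[0, 0, -30, 0, 0, 0, 0, 0, -40, 0, 0, 0, 0, 0, -40, 0, 0, 0, 0, -40, 0, 0, 0, 0, 0, -40, 0, 0, 0, 0, 0, -30, 0, 0, 0, 0, 0, 0, 0, 0, 0, 0])

```text
t: 5.72
tool_pos: [0.4107, 0.1776, 0.1131]
tcp_rot: [0.0, 0.701, 0.713, -0.001]
force: [0.2, 0.3, 0.2]
gripper_width: 0.0002
```

```bash
python3 - <<'E'
from h import *
from workcell import bot
d=bot.get_image('scene');s=bot.get_state()
print(s['tool_pos'],s['force'],s['gripper_width'],proj(d,s['tool_pos']))
c=d['img'][90:200,240:350];c=cv2.resize(c,None,fx=5.4,fy=5.4,interpolation=cv2.INTER_CUBIC);c=np.clip(c*1.5,0,255).astype('uint8')
for dz in(0,.02,.04,.06):
    a=proj(d,s['tool_pos']+[0,0,dz])[0]; cv2.circle(c,tuple(int(v) for v in (a+.5-[240,90])*5.4),3,(0,0,255),-1)
cv2.imwrite('pics/c8.png',c)
E
```

```text
[0.41266179 0.17787418 0.11336869] [ 0.41496586 -0.27605788 -0.02851186] 0.0001410204888384124 [[287.31655231 136.72096172]]
```

View pics/c8.png

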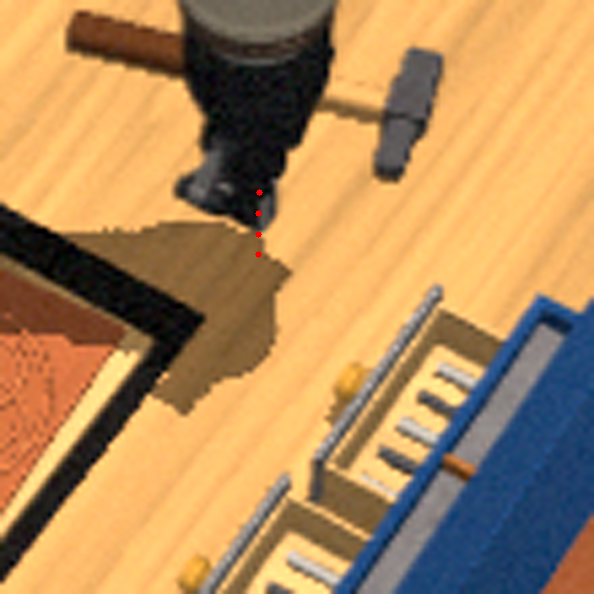

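The visible tip (crop ~(230,205)) is off from the reported TCP (258,254), consistent with the tip being about 35 mm higher. I'll check by probing the bare bench.

>>> arm_command(commands=[0, 15, 30, 0, 0, 0, 0, 0, 40, 0, 0, 0, 0, 0, 20, 0, 0, 0, 0, 0, 10, 0, 0, 0, 0, 0, 5, 0, 0, 0, 0, 0, 0, 0, 0, 0])

```text
t: 6.52
tool_pos: [0.4285, 0.1782, 0.0079]
tcp_rot: [0.0, 0.702, 0.712, 0.0]
force: [-0.3, -0.4, 0.2]
gripper_width: -0.0001
```

>>> arm_command(commands=[0, 0, 4, 0, 0, 0, 0, 0, 4, 0, 0, 0])

```text
t: 6.78
tool_pos: [0.4284, 0.1781, -0.0002]
tcp_rot: [0.0, 0.702, 0.712, 0.001]
force: [-0.7, -0.4, 0.7]
gripper_width: 0.0
```

No contact at z=0 reported. Stepping on carefully.

>>> arm_command(commands=[0, 0, 4, 0, 0, 0, 0, 0, 4, 0, 0, 0])

```text
t: 7.02
tool_pos: [0.4279, 0.178, -0.0087]
tcp_rot: [0.0, 0.702, 0.712, 0.0]
force: [1.4, -0.2, 0.5]
gripper_width: -0.0002
```

```bash
python3 - <<'E'
from h import *
from workcell import bot
d=bot.get_image('scene');s=bot.get_state()
print(s['tool_pos'],s['force'],proj(d,s['tool_pos']))
c=d['img'][100:200,260:360];c=cv2.resize(c,None,fx=6,fy=6,interpolation=cv2.INTER_CUBIC);c=np.clip(c*1.7,0,255).astype('uint8')
for dz in(0,.02,.04):
    a=proj(d,s['tool_pos']+[0,0,dz])[0]; cv2.circle(c,tuple(int(v) for v in (a+.5-[260,100])*6),2,(0,0,255),-1)
cv2.imwrite('pics/c9.png',c)
E
```

```text
[ 0.42753178  0.17786536 -0.00917015] [-0.02810609  0.55776031  0.35503463] [[290.83274854 160.02269201]]
```

View pics/c9.png

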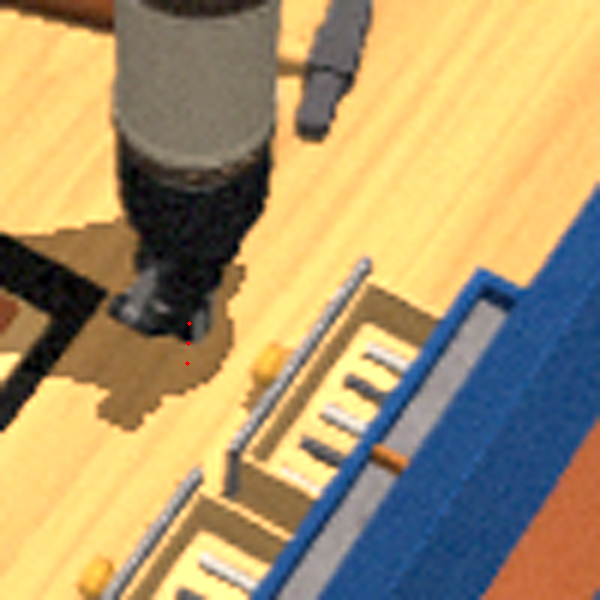

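>>> arm_command(commands=[0, 0, 4, 0, 0, 0, 0, 0, 4, 0, 0, 0, 0, 0, 4, 0, 0, 0])

```text
t: 7.45
tool_pos: [0.4279, 0.178, -0.0208]
tcp_rot: [-0.0, 0.702, 0.712, -0.0]
force: [0.8, -0.6, 0.0]
gripper_width: -0.0001
```

>>> arm_command(commands=[0, 0, 4, 0, 0, 0, 0, 0, 3, 0, 0, 0])

```text
t: 7.7
tool_pos: [0.4278, 0.178, -0.0278]
tcp_rot: [-0.0, 0.702, 0.712, -0.0]
force: [-0.2, -0.5, 1.1]
gripper_width: -0.0002
```

>>> arm_command(commands=[0, 0, 3, 0, 0, 0, 0, 0, 2, 0, 0, 0])

```text
t: 7.95
tool_pos: [0.4279, 0.178, -0.0327]
tcp_rot: [-0.0, 0.702, 0.712, -0.0]
force: [0.3, -0.3, 0.0]
gripper_width: -0.0
```

>>> arm_command(commands=[0, 0, 2, 0, 0, 0, 0, 0, 2, 0, 0, 0])

```text
t: 8.2
tool_pos: [0.428, 0.178, -0.0366]
tcp_rot: [0.0, 0.702, 0.712, 0.0]
force: [0.4, 0.6, 0.1]
gripper_width: 0.0003
```

>>> arm_command(commands=[0, 0, 2, 0, 0, 0, 0, 0, 1, 0, 0, 0])

```text
t: 8.45
tool_pos: [0.428, 0.178, -0.0378]
tcp_rot: [0.0, 0.702, 0.712, -0.0]
force: [-8.4, -3.4, 35.6]
gripper_width: -0.0003
```

Bench contact at reported z = −0.0375, so the true tip height is the reported value plus 37.5 mm. Relieving the force and locating the tip in the image at the bench plane.

>>> arm_command(commands=[0, 0, -3, 0, 0, 0])

```text
t: 8.57
tool_pos: [0.4282, 0.1782, -0.0359]
tcp_rot: [0.0, 0.702, 0.713, 0.0]
force: [0.4, -0.6, 0.0]
gripper_width: 0.0001
```

```bash
python3 - <<'E'
from h import *
from workcell import bot
d=bot.get_image('scene');s=bot.get_state()
print(s['tool_pos'],s['force'])
c=d['img'][110:200,260:350];c=cv2.resize(c,None,fx=6.6,fy=6.6,interpolation=cv2.INTER_CUBIC);c=np.clip(c*2.,0,255).astype('uint8')
for dx in(-.011,.011):
  for dy in (-.0145,.0145):
    a=proj(d,s['tool_pos']+[dx,dy,.0375])[0]; cv2.circle(c,tuple(int(v) for v in (a+.5-[260,110])*6.6),2,(0,0,255),-1)
cv2.imwrite('pics/c10.png',c)
E
```

```text
[ 0.4283081   0.17822395 -0.03587255] [-0.79359044  0.34997323  0.36063979]
```

View pics/c10.png

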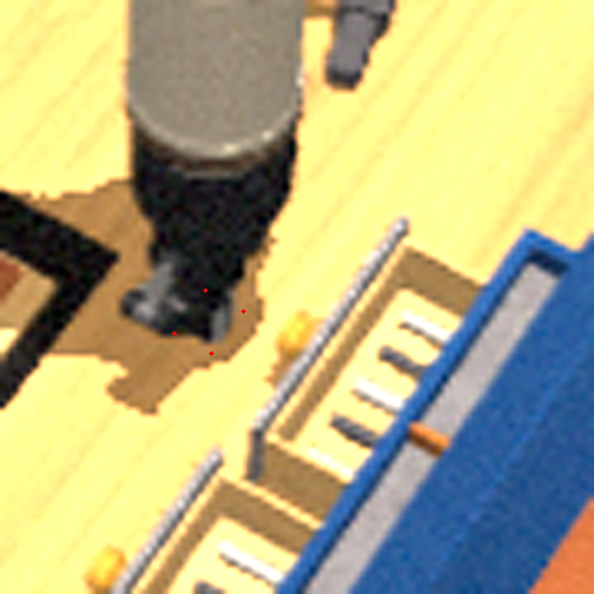

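>>> arm_command(commands=[0, -10, -50, 0, 0, 0, 0, 0, -60, 0, 0, 0, -30, 0, -60, 0, 0, 0, -60, 0, -60, 0, 0, 0, -60, 0, -50, 0, 0, 0, -60, 0, 0, 0, 0, 0, -60, 0, 0, 0, 0, 0, -60, 0, 0, 0, 0, 0])

```text
t: 9.62
tool_pos: [0.4222, -0.1242, 0.2138]
tcp_rot: [0.0, 0.702, 0.712, 0.0]
force: [1.1, 0.8, -0.7]
gripper_width: -0.0005
```

```bash
python3 - <<'E'
from h import *
from workcell import bot
s=bot.get_state()
print(s['t'],s['tool_pos'],s['tcp_rot'],s['force'],s['joint_positions'],s['gripper_width'])
for n in('scene','top'):
    d=bot.get_image(n);p=proj(d,s['tool_pos'])[0];print(p)
    x0,y0=[int(max(0,v)) for v in (p-60)];print(x0,y0)
    c=d['img'][y0:y0+120,x0:x0+120];c=cv2.resize(c,None,fx=5,fy=5,interpolation=cv2.INTER_CUBIC);c=np.clip(c*1.6,0,255).astype('uint8')
    Rm=R.from_quat(s['tcp_rot'][[1,2,3,0]]).as_matrix()
    for a,col in(([0,0,0],(0,0,255)),([0.04,0,0],(0,255,0)),([0,.04,0],(255,0,0)),([0,0,-.0375],(0,255,255)),([0,0,-.1],(255,255,0))):
        q=proj(d,s['tool_pos']+Rm@a)[0]; cv2.circle(c,tuple(int(v) for v in (q+.5-[x0,y0])*5),3,col,-1)
    cv2.imwrite(f'pics/d_{n}.png',c)
E
```

```text
9.625 [ 0.42221051 -0.12424899  0.2138184 ] [4.87809435e-04 7.01747894e-01 7.12425162e-01 2.10117979e-04] [ 1.1352119   0.80223884 -0.72005448] [ 0.34790361  0.07128772 -0.12842817  2.03524883  0.01079812  1.03461666
  1.80018771] -0.0004894093114751728
[229.00049375 197.293579  ]
169 137
[328.77844973 243.49580815]
268 183
```

View pics/d_scene.png

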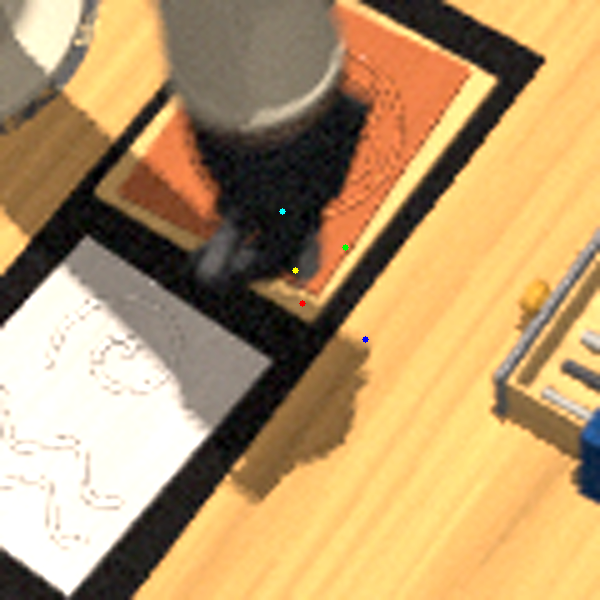

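View pics/d_top.png

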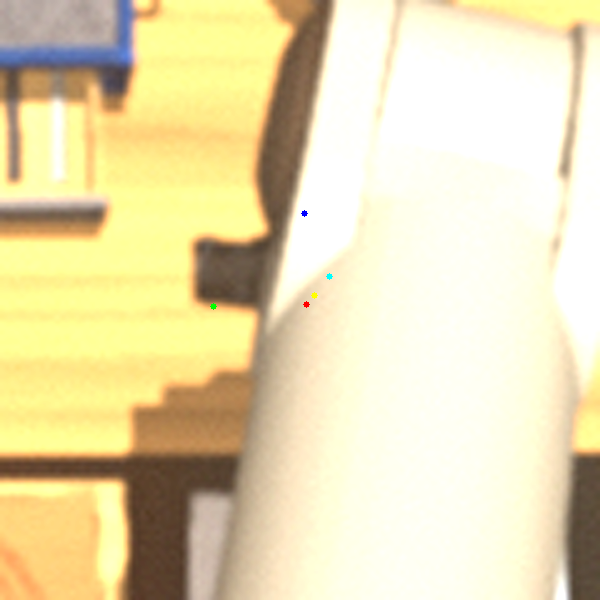

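>>> arm_command(commands=[0, 0, 0, 0, 0, 0, 0, 0, 0, 0, 0, 0, 0, 0, 0, 0, 0, 0, 0, 0, 0, 0, 0, 0], fingers=0)

```text
t: 10.22
tool_pos: [0.4225, -0.1215, 0.2136]
tcp_rot: [-0.0, 0.701, 0.713, 0.0]
force: [0.1, 0.1, 0.2]
gripper_width: 0.0723
```

```bash
cat > hand.py <<'E'
from h import *
import sys
from workcell import bot
s=bot.get_state()
print(s['t'],s['tool_pos'],s['tcp_rot'],s['gripper_width'])
o=[]
for n in('scene','top'):
    d=bot.get_image(n);p=proj(d,s['tool_pos'])[0]
    x0,y0=[int(max(0,v)) for v in (p-[45,60])]
    c=d['img'][y0:y0+100,x0:x0+90];c=cv2.resize(c,(396,440),interpolation=cv2.INTER_CUBIC);c=np.clip(c*2.0,0,255).astype('uint8')
    Rm=R.from_quat(s['tcp_rot'][[1,2,3,0]]).as_matrix()
    for a,col in(([0,0,0],(0,0,255)),([0.05,0,0],(0,255,0)),([0,.05,0],(255,0,0)),([0,0,-.0375],(0,255,255))):
        q=proj(d,s['tool_pos']+Rm@a)[0]; cv2.circle(c,tuple(int(v) for v in (q+.5-[x0,y0])*4.4),3,col,-1)
    o.append(c)
cv2.imwrite(f'pics/{sys.argv[1]}.png',np.hstack(o))
E
python3 hand.py e1
```

```text
10.225 [ 0.42253745 -0.1214529   0.21360759] [-2.09349335e-05  7.01151484e-01  7.13012339e-01  2.39738378e-05] 0.0723284144477597
```

View pics/e1.png

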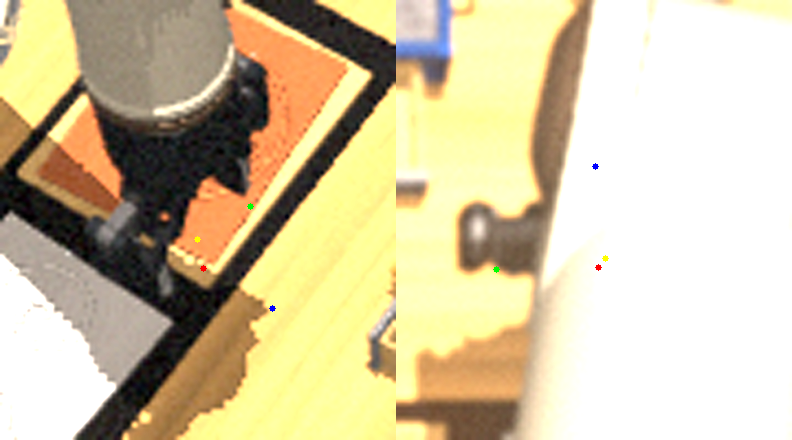

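Opened, the two tips (crop (243,190) and (165,295)) lie along y as expected. Their midpoint agrees with the probe: lateral position is right, but the real tip is 37.5 mm short of the reported TCP along the tool. From here I use reported z = true z − 0.0375. Closing the fingers and going to the right knob.

>>> arm_command(commands=[40, 0, 0, 0, 0, 0, 50, 0, 0, 0, 0, 0, 45, 0, 50, 0, 0, 0, 10, 0, 50, 0, 0, 0, 0, 0, 50, 0, 0, 0, 0, 0, 50, 0, 0, 0, 0, 0, 17, 0, 0, 0, 0, 0, 0, 0, 0, 0], fingers=1)

```text
t: 11.32
tool_pos: [0.4189, 0.0197, -0.0011]
tcp_rot: [-0.001, 0.702, 0.713, -0.001]
force: [-0.9, 0.1, 0.1]
gripper_width: 0.0
```

```bash
python3 look.py f1
```

```text
11.425 [0.42085104 0.01972602 0.00062334] [ 0.76405421 -0.56896956 -0.07731509]
```

View pics/f1.png

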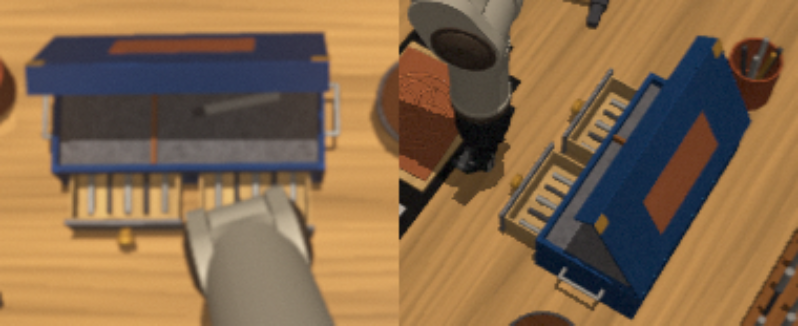

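Tip is in front of the right knob (scene crop tip ~(490,160), knob (517,183)); both drawers are still open. Aligning and advancing to contact.

>>> arm_command(commands=[5, 0, 6, 0, 0, 0, 0, 15, 0, 0, 0, 0, 0, 12, 0, 0, 0, 0, 0, 10, 0, 0, 0, 0, 0, 8, 0, 0, 0, 0, 0, 8, 0, 0, 0, 0])

```text
t: 12.18
tool_pos: [0.4731, 0.0251, -0.006]
tcp_rot: [-0.0, 0.702, 0.712, -0.0]
force: [-1.8, 0.3, 1.3]
gripper_width: 0.0003
```

```bash
python3 look.py f2
```

```text
12.275 [ 0.47456583  0.02534386 -0.00579597] [-0.02815803  0.49529523 -0.2056367 ]
```

View pics/f2.png

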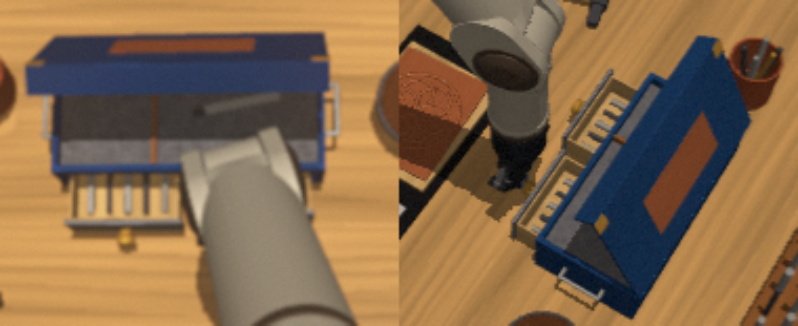

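The right drawer is moving (−1.8 N; its front edge went from about (503,220) to (513,232)). Pushing on, then slowly to the stop.

>>> arm_command(commands=[0, 8, 0, 0, 0, 0, 0, 8, 0, 0, 0, 0, 0, 8, 0, 0, 0, 0, 0, 8, 0, 0, 0, 0, 0, 6, 0, 0, 0, 0, 0, 3, 0, 0, 0, 0])

```text
t: 13.02
tool_pos: [0.5148, 0.0259, -0.0058]
tcp_rot: [0.0, 0.702, 0.712, 0.0]
force: [-1.5, -0.8, -0.2]
gripper_width: 0.0
```

>>> arm_command(commands=[0, 2, 0, 0, 0, 0, 0, 2, 0, 0, 0, 0])

```text
t: 13.28
tool_pos: [0.5182, 0.026, -0.0058]
tcp_rot: [-0.0, 0.702, 0.712, -0.0]
force: [-1.6, -0.4, 0.0]
gripper_width: -0.0
```

>>> arm_command(commands=[0, 2, 0, 0, 0, 0, 0, 2, 0, 0, 0, 0])

```text
t: 13.52
tool_pos: [0.5222, 0.026, -0.0058]
tcp_rot: [-0.0, 0.702, 0.712, -0.0]
force: [-1.8, -0.7, 0.3]
gripper_width: 0.0002
```

>>> arm_command(commands=[0, 2, 0, 0, 0, 0, 0, 2, 0, 0, 0, 0])

```text
t: 13.78
tool_pos: [0.5222, 0.026, -0.0063]
tcp_rot: [-0.002, 0.702, 0.712, -0.003]
force: [-12.7, -1.0, 9.7]
gripper_width: -0.0003
```

>>> arm_command(commands=[0, 2, 0, 0, 0, 0, 0, 1, 0, 0, 0, 0])

```text
t: 14.02
tool_pos: [0.522, 0.0259, -0.0069]
tcp_rot: [-0.004, 0.702, 0.713, -0.005]
force: [-16.9, -0.7, 14.1]
gripper_width: 0.0002
```

Hard stop reached (−13 to −17 N at x=0.522, as predicted). Backing off and moving to the left knob.

>>> arm_command(commands=[0, -10, 0, 0, 0, 0, 0, -45, 0, 0, 0, 0, 0, -45, 0, 0, 0, 0, 20, 0, 0, 0, 0, 0, 50, 0, 0, 0, 0, 0, 50, 0, 0, 0, 0, 0, 34, 0, 0, 0, 0, 0, 0, 0, 0, 0, 0, 0])

```text
t: 15.02
tool_pos: [0.4282, 0.1832, -0.0051]
tcp_rot: [-0.0, 0.7, 0.714, 0.003]
force: [-0.1, -0.9, -0.7]
gripper_width: 0.0002
```

```bash
python3 look.py f3
```

```text
15.125 [ 0.42755518  0.17892867 -0.00562907] [-0.33686551 -0.52152581 -0.09916927]
```

View pics/f3.png

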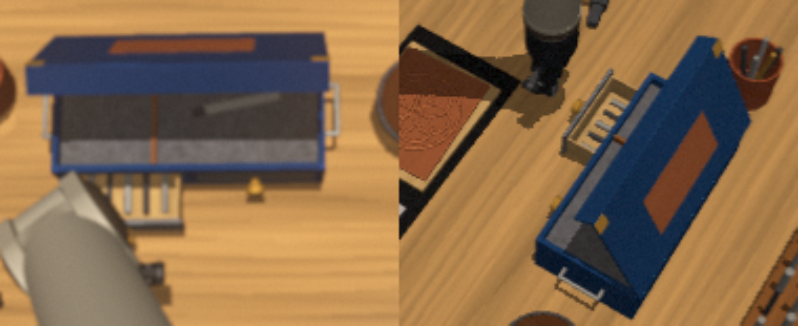

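The right drawer is shut (only its knob stands out, top crop (255,188)). The tip is in front of the left knob. Pushing.

>>> arm_command(commands=[0, 15, 0, 0, 0, 0, 0, 12, 0, 0, 0, 0, 0, 10, 0, 0, 0, 0, 0, 10, 0, 0, 0, 0, 0, 10, 0, 0, 0, 0, 0, 10, 0, 0, 0, 0, 0, 10, 0, 0, 0, 0, 0, 8, 0, 0, 0, 0])

```text
t: 16.12
tool_pos: [0.5125, 0.1799, -0.006]
tcp_rot: [-0.0, 0.702, 0.712, -0.0]
force: [-1.4, -1.6, 0.0]
gripper_width: -0.0002
```

>>> arm_command(commands=[0, 2, 0, 0, 0, 0, 0, 2, 0, 0, 0, 0])

```text
t: 16.38
tool_pos: [0.5159, 0.1802, -0.0058]
tcp_rot: [-0.0, 0.702, 0.712, 0.0]
force: [-1.4, -1.1, 0.4]
gripper_width: -0.0003
```

>>> arm_command(commands=[0, 2, 0, 0, 0, 0, 0, 2, 0, 0, 0, 0])

```text
t: 16.62
tool_pos: [0.5198, 0.1802, -0.0058]
tcp_rot: [-0.0, 0.702, 0.713, 0.0]
force: [-0.4, -0.0, -0.0]
gripper_width: 0.0
```

>>> arm_command(commands=[0, 2, 0, 0, 0, 0, 0, 1, 0, 0, 0, 0])

```text
t: 16.88
tool_pos: [0.5204, 0.1801, -0.0061]
tcp_rot: [-0.001, 0.702, 0.713, -0.002]
force: [-9.0, -0.4, 6.9]
gripper_width: -0.0003
```

>>> arm_command(commands=[0, 1, 0, 0, 0, 0, 0, 1, 0, 0, 0, 0])

```text
t: 17.12
tool_pos: [0.5203, 0.1801, -0.0064]
tcp_rot: [-0.002, 0.701, 0.713, -0.003]
force: [-12.3, -0.8, 9.3]
gripper_width: -0.0002
```

```bash
python3 look.py f4
```

```text
17.225 [ 0.5203097   0.18011874 -0.00639723] [-11.89544832  -0.64016015   9.03607449]
```

View pics/f4.png

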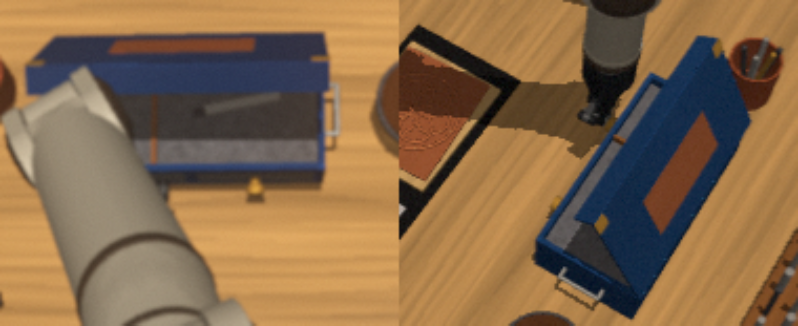

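Both drawers are home: stops felt at −9 to −17 N, both in line with the front, lid still up. Now back off, rise, and go above the lid edge (true edge ≈ (0.634, 0.104, 0.231)).

>>> arm_command(commands=[0, -15, 0, 0, 0, 0, 0, -10, -30, 0, 0, 0, -10, 0, -55, 0, 0, 0, -10, 0, -55, 0, 0, 0, -10, 0, -55, 0, 0, 0, -10, 0, -55, 0, 0, 0, -10, 0, -20, 0, 0, 0, 0, 0, 0, 0, 0, 0])

```text
t: 18.23
tool_pos: [0.5025, 0.1294, 0.2664]
tcp_rot: [0.002, 0.702, 0.712, 0.002]
force: [1.0, -0.4, 0.1]
gripper_width: 0.0001
```

>>> arm_command(commands=[-13, 40, 0, 0, 0, 0, -13, 45, 0, 0, 0, 0, 0, 45, 0, 0, 0, 0, 0, 15, 0, 0, 0, 0, 0, 0, 0, 0, 0, 0])

```text
t: 18.85
tool_pos: [0.6458, 0.1064, 0.2613]
tcp_rot: [-0.001, 0.702, 0.712, -0.001]
force: [-1.1, 0.5, 0.7]
gripper_width: -0.0
```

```bash
python3 look.py g1; python3 hand.py g1h
```

```text
18.95 [0.64476248 0.10656005 0.26259751] [0.12340407 0.84988767 0.41955317]
18.95 [0.64476248 0.10656005 0.26259751] [-0.00086281  0.70145663  0.71271112 -0.00084701] 6.075545501784336e-05
```

View pics/g1.png

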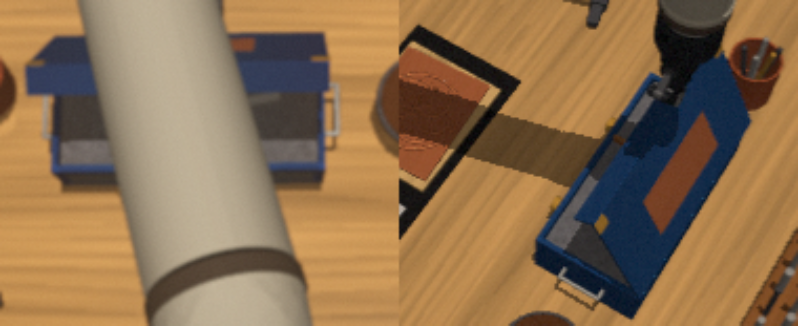

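View pics/g1h.png

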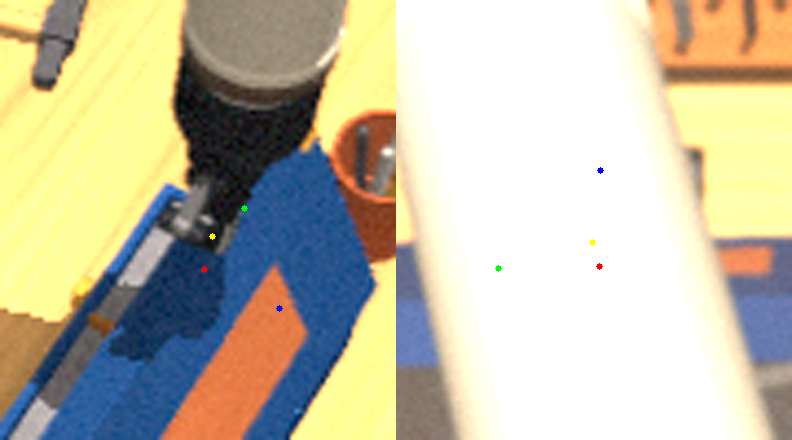

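Tip (crop ~(200,235)) is above the outer face near the edge, perhaps several mm closer to the robot than reported, so I shift slightly inward. Lowering to contact slowly.

>>> arm_command(commands=[0, 7, 10, 0, 0, 0, 0, 0, 20, 0, 0, 0, 0, 0, 20, 0, 0, 0, 0, 0, 10, 0, 0, 0, 0, 0, 4, 0, 0, 0, 0, 0, 4, 0, 0, 0])

```text
t: 19.8
tool_pos: [0.6535, 0.1061, 0.1966]
tcp_rot: [0.0, 0.702, 0.712, 0.001]
force: [0.3, -0.9, -0.3]
gripper_width: 0.0002
```

```bash
python3 look.py g2
```

```text
19.9 [0.65313315 0.10609754 0.19630025] [-0.00641705 -0.30101412  0.00811452]
```

View pics/g2.png

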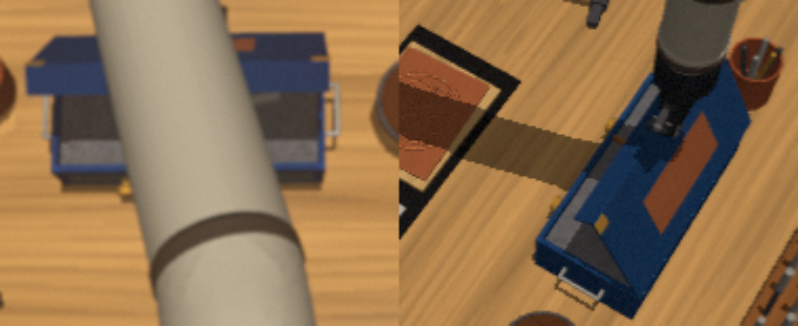

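>>> arm_command(commands=[0, -4, 5, 0, 0, 0, 0, -5, 4, 0, 0, 0, 0, -6, 4, 0, 0, 0, 0, -6, 5, 0, 0, 0])

```text
t: 20.4
tool_pos: [0.6318, 0.1058, 0.1783]
tcp_rot: [0.0, 0.702, 0.712, 0.0]
force: [0.6, 0.0, 2.3]
gripper_width: -0.0
```

```bash
python3 look.py g3
```

```text
20.5 [0.63061305 0.10572848 0.17741357] [0.32763521 0.85892401 0.03063717]
```

View pics/g3.png

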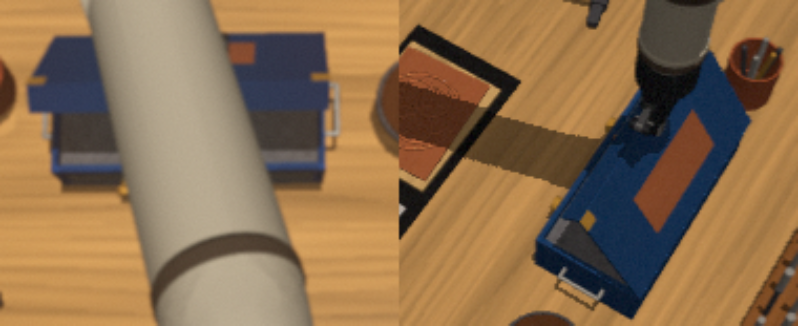

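The lid is following (now ~0.83 rad, copper inlay and brass corner have moved down in the scene crop), force ~2 N. Continuing along the arc.

>>> arm_command(commands=[0, -6, 7, 0, 0, 0, 0, -6, 7, 0, 0, 0, 0, -6, 7, 0, 0, 0, 0, -5, 7, 0, 0, 0, 0, -4, 7, 0, 0, 0, 0, -4, 7, 0, 0, 0, 0, -4, 7, 0, 0, 0, 0, -4, 7, 0, 0, 0])

```text
t: 21.5
tool_pos: [0.5926, 0.1051, 0.1216]
tcp_rot: [-0.0, 0.702, 0.712, -0.0]
force: [-0.6, -0.1, 1.4]
gripper_width: -0.0
```

```bash
python3 look.py g4
```

```text
21.6 [0.59182446 0.10501072 0.12092291] [-0.61545528 -0.02917259 -0.75643664]
```

View pics/g4.png

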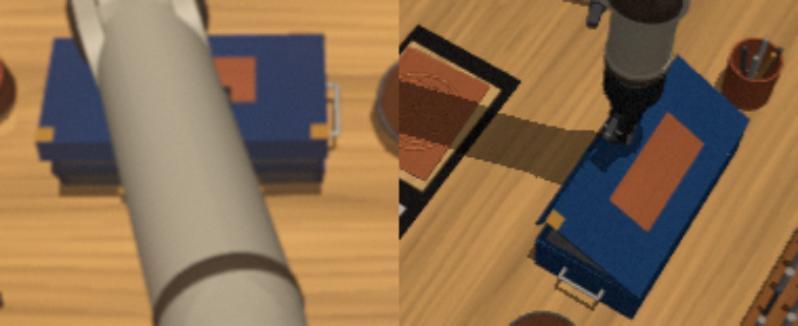

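Lid is at about 0.4 rad, still in contact. Continuing down.

>>> arm_command(commands=[0, -3, 7, 0, 0, 0, 0, -3, 7, 0, 0, 0, 0, -3, 7, 0, 0, 0, 0, -2, 7, 0, 0, 0, 0, -2, 7, 0, 0, 0, 0, -2, 7, 0, 0, 0, 0, -1, 6, 0, 0, 0, 0, -1, 5, 0, 0, 0])

```text
t: 22.6
tool_pos: [0.5759, 0.1049, 0.0687]
tcp_rot: [-0.0, 0.702, 0.712, -0.0]
force: [-0.5, -0.3, 1.9]
gripper_width: -0.0
```

>>> arm_command(commands=[0, 0, 3, 0, 0, 0, 0, 0, 3, 0, 0, 0])

```text
t: 22.85
tool_pos: [0.576, 0.1048, 0.063]
tcp_rot: [-0.0, 0.702, 0.712, -0.0]
force: [-0.5, -1.1, 0.9]
gripper_width: -0.0001
```

>>> arm_command(commands=[0, 0, 3, 0, 0, 0, 0, 0, 2, 0, 0, 0])

```text
t: 23.1
tool_pos: [0.576, 0.1048, 0.058]
tcp_rot: [-0.0, 0.702, 0.712, -0.0]
force: [-1.4, 0.4, 1.8]
gripper_width: -0.0005
```

>>> arm_command(commands=[0, 0, 2, 0, 0, 0, 0, 0, 2, 0, 0, 0])

```text
t: 23.35
tool_pos: [0.576, 0.1048, 0.0541]
tcp_rot: [0.0, 0.702, 0.712, 0.0]
force: [-1.4, -0.3, 2.0]
gripper_width: 0.0002
```

>>> arm_command(commands=[0, 0, 1, 0, 0, 0, 0, 0, 1, 0, 0, 0])

```text
t: 23.6
tool_pos: [0.576, 0.1048, 0.0532]
tcp_rot: [0.0, 0.702, 0.712, -0.0]
force: [-5.0, -0.6, 15.7]
gripper_width: 0.0001
```

Hard stop at reported z=0.0532 (predicted 0.0535 for fully shut), 16 N. Lifting away and checking.

>>> arm_command(commands=[0, 0, 0, 0, 0, 0, 0, 0, -10, 0, 0, 0, 0, 0, -40, 0, 0, 0, 0, -20, -50, 0, 0, 0, 0, -50, -50, 0, 0, 0, 0, -50, -30, 0, 0, 0, 0, -40, 0, 0, 0, 0, 0, 0, 0, 0, 0, 0])

```text
t: 24.6
tool_pos: [0.4199, 0.1025, 0.2272]
tcp_rot: [0.001, 0.701, 0.713, 0.0]
force: [0.7, 1.1, -0.2]
gripper_width: 0.0003
```

>>> arm_command(commands=[50, 0, -30, 0, 0, 0, 55, 0, -20, 0, 0, 0, 55, 0, 0, 0, 0, 0, 55, 0, 0, 0, 0, 0, 55, 0, 0, 0, 0, 0, 55, 0, 0, 0, 0, 0, 40, 0, 0, 0, 0, 0, 0, 0, 0, 0, 0, 0])

```text
t: 25.6
tool_pos: [0.415, 0.4715, 0.2752]
tcp_rot: [-0.002, 0.7, 0.714, -0.0]
force: [0.8, 0.1, 0.1]
gripper_width: 0.0003
```

```bash
python3 look.py k1; python3 - <<'E'
from h import *
from workcell import bot
s=bot.get_state()
a=cv2.imread('pics/top0.png');b=bot.get_image('top')
P=model([.6335,.1041,.0154],0,0,0)
im=b['img'].copy()
for k in('lid','hin','kl','kr'):
    for q in proj(b,P[k]): cv2.circle(im,tuple(int(round(v)) for v in q),1,(0,255,0),-1)
cv2.imwrite('pics/k2.png',cv2.resize(im[90:260,90:380],None,fx=2.7,fy=2.7,interpolation=cv2.INTER_CUBIC))
# tool displacement by template matching
for n,boxes in(('top',{'pot':(105,128,152,178),'bowl':(312,135,372,195),'hammer':(98,250,155,352),'chisel':(388,260,445,300)}),('scene',{'pot':(375,125,405,165),'bowl':(262,255,315,305),'hammer':(250,90,325,125),'chisel':(138,268,192,298)})):
    f=cv2.imread(f'pics/{n}0.png');g=bot.get_image(n)['img']
    for k,(x0,y0,x1,y1) in boxes.items():
        m=cv2.matchTemplate(g[max(0,y0-15):y1+15,x0-15:x1+15],f[y0:y1,x0:x1],cv2.TM_CCOEFF_NORMED)
        _,v,_,l=cv2.minMaxLoc(m);print(n,k,round(v,3),l[0]-15,l[1]-15)
E
```

```text
25.7 [0.41688192 0.46747918 0.27547909] [-0.39579261 -0.50480482 -0.31979625]
top pot 0.999 0 0
top bowl 0.999 0 0
top hammer 0.203 12 -3
top chisel 0.999 0 0
scene pot 0.895 0 0
scene bowl 0.998 0 0
scene hammer 0.61 0 0
scene chisel 0.997 0 0
```

View pics/k1.png

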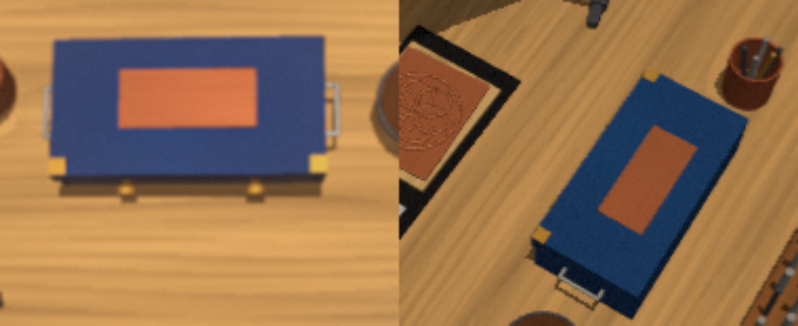

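View pics/k2.png

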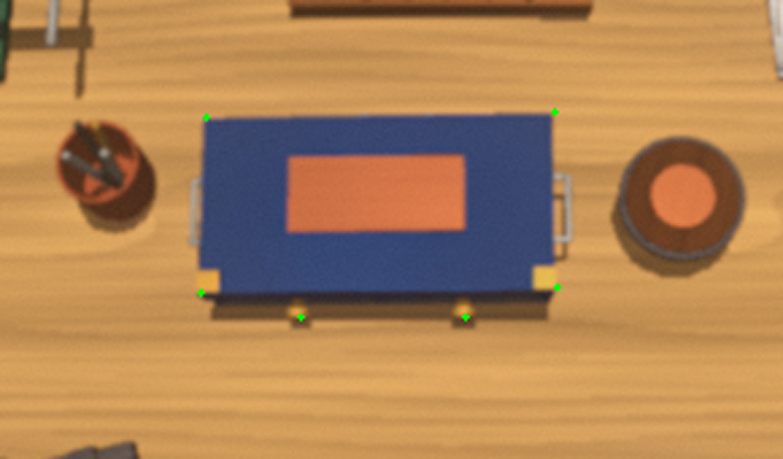

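The lid lies flat: its corners and both knobs match the shut model. The pot, bowl and chisel show zero shift in both views. The hammer is partly hidden by the arm, but the scene view also shows zero shift for it. Handing in.

```bash
python3 -c "
from workcell import bot
print(bot.job_done())"
```

```text
the job is handed in; nothing more can be done
None
```

The chest is closed. I pushed the right drawer home and then the left, with the lid still up. After that I pressed the lid down slowly along its arc, and I handed the job in at about 26 s.

**Last checks**
- **Drawers:** each stopped hard within 3 mm of where I expected (9–17 N). With the lid down, both knobs match the shut model in the top image.
- **Lid:** it stopped at reported z = 0.0532, against 0.0535 expected for fully shut. Its corners match the shut outline within a few pixels.
- **Tools:** the pot, bowl and chisel show zero pixel shift in both views. The arm hid the hammer in the top view, so its match there failed. The scene view gave zero shift for it, but on a weak match. The tray punch is under the lid and could not be seen at the end; nothing touched the tray.

**What disagreed or went wrong**
- **Tool tip:** the real fingertips end about 37.5 mm short of the reported tool tip. My first push on the left drawer therefore passed over its front without moving it. I found the error from the pictures and by touching the bench, which briefly read 36 N, and corrected for it.
- **Sign slip:** one row went down instead of up and touched something inside the open left drawer with about 2.5 N. I saw no effect from it.

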